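Bring the flight paddle's pencil cross under the drill

ROBOT

A 6-joint arm with a two-finger parallel gripper is mounted at the origin on the work surface. World frame = base frame: x ahead of the robot, y to its left, z up, the work surface at z = 0. Lengths are in m, angles in degrees, forces in N, time in s.
With the tool pointing down it reaches from about 0.2 to 0.875 m from the base axis. Payload 3.4 kg.
Tool frame: the origin (TCP) lies at the very end of the fingers, on their centre line; the grasp point (between the pads) lies 19 mm behind it (ctrl.hold_point_z is the distance from the TCP to the grasp point, in m); z points along the fingers, y is the line along which they close (so a half turn about z gives the same grasp; the last joint's range is limited). The gripper opens to 94 mm and grips with 3 to 60 N. Pads are 16 mm wide; open, the fingers measure 119 mm over their backs; the gripper's body (75 mm by 177 mm) begins 78 mm behind the grasp point.
Start: joints at [-80.329, 15.808, 86.224, -0, 77.962, -6.933], TCP at [0.164, -0.551, 0.205] pointing down, gripper open.
Joint ranges: [-165.64, 165.64], [-43.16, 119.46], [12.63, 154.43], [-67.54, 247.53], [6.08, 155.33], [-154.97, 154.97]. Speed limits (degrees/s): [147.25, 147.25, 180, 180, 180, 180].

INTERFACE

Orientations are given as a 3x3 rotation matrix whose columns are the frame's x, y, z axes.
In Python, from cell import status, optics, order, ctrl gives the robot as it stands.
- The arm moves only by the shell command python3 -m creep 'ROWS' [FORCE]. ROWS is JSON, a list of rows, each a list of 3 entries, a list of its own where there are three numbers: the turn, a rotation vector about the tool's x, y, z in rad, then the shift along the tool's x, y, z in cm, then the finger opening in cm, from 0 to 9.4. A call has 1 to 5 rows; each row shifts and turns the commanded pose from where the row before left it, along the tool's axes as they then stand; what a row does not reach is not made up. A row lasts 1/10 s, in which the tool goes at most 50 mm and 8.59 degrees, less where a joint would pass 70% of its speed; a pose out of reach is approached as far as the arm can. A call is refused whole if a number of a shift passes 5 or a number of a turn 0.15, either way. A call with a gripper value outside its range is refused whole. The fingers move at their own pace and stop on an object; FORCE is the grip in N (left out, the last holds). Time passes only in rows, so rows that do not move let the fingers close. It gives the time, the measured TCP pose, the force, the opening and the grip force at its end, in the units of the state.
- status.sense(): the state, without advancing time (a new reading comes with each control period).
- optics.get_image(name): name is "side" or "top"; returns the picture (420x560x3 uint8, red, green, blue); there is no depth.
- optics.camera_model(name): a dict with "fov_y" (degrees; the focal length in pixels is half the picture's height over the tangent of half this angle, whatever the lens; pixels are square), "cx", "cy" (the principal point, pixels), "distortion" ([k1, k2, p1, p2, k3] as OpenCV has them; the pictures are not rectified), "origin" and "orientation" of the camera in the world. Camera axes: x right, y up, looking along -z (the intrinsics and any distortion apply to the point x, -y, -z); pixel columns grow to the right and rows downward; lengths in m; the calibration is good to about 2 mm. A picture is of the moment at which its call begins. camera_model takes no time and is no camera call.
- order.hand_in(): hands the job in; it is judged then, once.
The state is a dict: "clock": time; "joint_positions": joint angles; "joint_vel": joint speeds; "joint_efforts": joint torques, N m; "tool_pos": TCP position; "orientation": TCP orientation; "wrist_force": force on the tool from outside, world axes, zero at the start; "wrist_torque": the same for the moment, N m; "width": finger opening in m; "grip_force": force on a finger pad.
Only numpy, scipy, OpenCV 4.12 (cv2) and the standard library are available. Lean on these libraries where they do the work, as an engineer would, in place of code of your own. Each camera call takes 0.05 s, during which the arm holds its last target. There are 200 camera calls.

TASK

A wine-flight paddle lies on the bench drill's plywood table. Slide it, keeping it flat on the table, until the pencil cross (not the dark recess already bored) lies straight under the point of the bit, then let go and leave it at rest there, ready for boring. Do not bump the drill's head, chuck or bit, and leave everything else where it stands.

Things in the scene. Friction and masses are not known exactly. Their poses are not given: they have to be found in the camera images.
- press: Fixed bench drill on the counter: grey base, steel column, plywood table. Origin on the counter straight under the spindle axis; z up. Plywood top is 30 mm above the origin and spans x -220 to +160, y -210 to +250 mm. Column 56 mm thick at x 0, y -262 mm. Its -x side faces the robot within 0.2 rad; place and yaw vary.
- drill: Fixed drill head, origin and axes as press. Grey box x -95 to +95, y -295 to +70 mm, from 200 to 430 mm above the counter; a round bare-metal spindle cap (50 mm wide, 20 high) on top marks the axis x = y = 0. Below on the axis: chuck 44 mm thick down to 130 mm, then a flat bit 32 mm wide at 76 mm. No room for an upright gripper: lean the tool back to the robot 30 to 40 deg.
- bit_tip (a point): The centre point of the bit, 66 mm above the counter = 14 mm above the paddle's top face. Fixed on the drill, same axes as press; does not move or turn.
- paddle: Loose flat paddle-shaped board, brown wood, 0.2 to 0.45 kg, 198 mm long, 22 mm thick. Origin on its underside straight below the pencil cross; z up. Blade 90 mm wide, x -32 to +96 mm. Handle 30 mm wide (y -15 to +15), x -102 to -32 mm, pointing roughly to the robot (yaw -0.3 to +0.7); grip it across its width near x -72 mm. Lies on the plywood.
- mark (a point): Centre of the pencil cross (28 mm black lines) on the paddle's top face, 22 mm above the paddle's origin; axes as paddle. The dark round recess (44 mm) at paddle x = +60 mm is already bored and is not the mark.
- offcut: Loose dark wood block 60 x 40 x 30 mm, lying on the plywood on the far +y side of the bit. Origin under its centre. Bystander.
- tape: Loose grey tape measure 60 x 35 x 60 mm, standing on the plywood on the far -y side of the bit. Origin under its centre. Bystander.
- bottle: Loose green wine bottle, 76 mm thick, 290 mm tall, upright on the counter at the right. Origin under its centre. Bystander.
- mug: Loose white mug, 80 mm wide, 90 mm tall, on the counter at the right. Origin under its centre. Bystander.
- pull: Loose brass bar pull, 160 mm long, 35 mm tall, standing on its two feet on the counter at the left. Origin under its middle. Bystander.
- screwdriver: Loose screwdriver, 200 mm long, lying on the counter at the left. Bystander.
- jar: Loose glass jar with brass lid, 80 mm wide, 110 mm tall, on the counter at the far right. Origin under its centre. Bystander.
There are look-alikes about, which are no part of the job. Of the things shaped like the paddle, the brown one is meant.

How it is judged:
By the outcome, as a careful person would: the job done as asked, in the order asked, and still so for the second after the job is handed in, with the robot touching nothing.
It also fails if it takes over 48 s, if anything falls off the work surface, if the arm or the gripper's body presses on something with over 40 N, if the wrist force passes 120 N, or if a joint passes its speed limit or range.

## Working session

There is one attempt and no reset: what is moved stays moved. The work goes in short steps, Python scripts to look and compute and a shell command to move; the robot and the scene stay as the last step left them, time stands still between calls to the robot, and variables do not carry over. Pictures are saved under pics/ and viewed, at most 10 in all, crops included, and the job is handed in when it is done.

```bash
ls; mkdir -p pics
python3 - <<'E'
from cell import status,optics,ctrl
import cv2
for n in("side","top"):
    im=optics.get_image(n);cv2.imwrite(f"pics/{n}0.png",im[:,:,::-1]);print(n,optics.camera_model(n))
s=status.sense();print(s['clock'],s['tool_pos'],s['orientation'],ctrl.hold_point_z)
E
```

```text
pics
side {'fov_y': 52.01591830013832, 'cx': 280.8921492200286, 'cy': 210.05900677759678, 'distortion': array([-0.01734344,  0.        ,  0.        ,  0.        ,  0.        ]), 'origin': array([0.06636294, 0.7466646 , 0.91276683]), 'orientation': array([[-0.83501449,  0.38649825, -0.39162471],
       [-0.55021847, -0.59071235,  0.59018519],
       [-0.00323201,  0.70829233,  0.70591184]])}
top {'fov_y': 45.11221416763584, 'cx': 289.78296730948614, 'cy': 202.2015210916051, 'distortion': array([-0.1475155,  0.       ,  0.       ,  0.       ,  0.       ]), 'origin': array([0.30226734, 0.03364551, 1.69491807]), 'orientation': array([[-0.01915872,  0.99116904, -0.13121311],
       [-0.99978485, -0.02003592, -0.00536829],
       [-0.00794986,  0.13108203,  0.99133965]])}
0.1 [ 0.16423041 -0.55054801  0.20473174] [[ 9.58284809e-01  2.85814870e-01 -2.92429979e-04]
 [ 2.85814977e-01 -9.58283611e-01  1.52300291e-03]
 [ 1.55066022e-04 -1.54305142e-03 -9.99998797e-01]] 0.0188
```

View pics/side0.png

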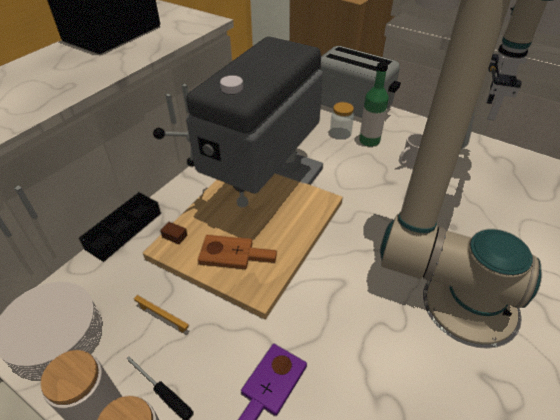

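View pics/top0.png

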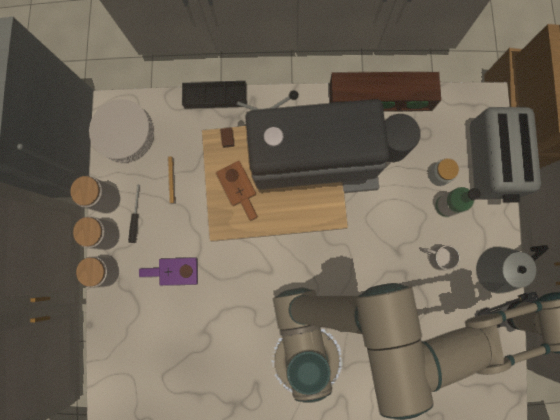

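The side view shows the spindle cap at about (231,84) and the brown paddle's cross at about (238,250), with the recess at (215,247) and the handle end at (275,257). In the top view the cap is at (273,136), the recess at (232,176) and the handle end at (251,216). The purple paddle is the decoy. Next I'll measure with masks.

```bash
cat > h.py <<'E'
import numpy as np,cv2
from cell import status,optics
def K(m):
    f=210/np.tan(np.radians(m['fov_y']/2)); return np.array([[f,0,m['cx']],[0,f,m['cy']],[0,0,1.]])
def ray(n,uv):
    m=optics.camera_model(n)
    p=cv2.undistortPoints(np.array(uv,float).reshape(-1,1,2),K(m),m['distortion']).reshape(-1,2)
    d=np.c_[p[:,0],-p[:,1],-np.ones(len(p))]@m['orientation'].T
    return m['origin'],d
def onz(n,uv,z):
    o,d=ray(n,uv); return (o+d*((z-o[2])/d[:,2])[:,None])
def two(u1,u2):
    o1,d1=ray('side',u1);o2,d2=ray('top',u2);d1=d1[0];d2=d2[0]
    t=np.linalg.lstsq(np.c_[d1,-d2],o2-o1,rcond=None)[0]
    a,b=o1+d1*t[0],o2+d2*t[1]; return (a+b)/2,np.linalg.norm(a-b)
def proj(n,P):
    m=optics.camera_model(n);c=(np.array(P,float).reshape(-1,3)-m['origin'])@m['orientation']
    c=c*[1,-1,-1]
    return cv2.projectPoints(c,np.zeros(3),np.zeros(3),K(m),m['distortion'])[0].reshape(-1,2)
def big(mask):
    k,l,s,c=cv2.connectedComponentsWithStats(mask.astype(np.uint8)); i=1+s[1:,4].argmax(); return (l==i),c[i],s[i]
E
python3 - <<'E'
from h import *
ims={n:cv2.imread(f'pics/{n}0.png') for n in('side','top')}
box={'side':(190,225,90,50),'top':(205,150,60,75)}
cap={'side':(215,70,35,30),'top':(258,122,32,30)}
cc={}
for n,im in ims.items():
    x,y,w,h=cap[n];g=im[y:y+h,x:x+w].max(2); m,c,s=big(g>120); cc[n]=c+[x,y];print(n,'cap',cc[n],s,onz(n,[cc[n]],.45))
    x,y,w,h=box[n];r=im[y:y+h,x:x+w].astype(int);hsv=cv2.cvtColor(im[y:y+h,x:x+w],cv2.COLOR_BGR2HSV)
    m=(hsv[...,0]<14)&(hsv[...,1]>120);m,c,s=big(m)
    m=cv2.morphologyEx(m.astype(np.uint8),cv2.MORPH_CLOSE,np.ones((5,5)))
    v=np.argwhere(m)[:,::-1]+[x,y]
    P=onz(n,v,.052)[:,:2];print('paddle',s,P.mean(0),cv2.minAreaRect(P.astype(np.float32)))
    print('cap2',two(cc['side'],cc['top']) if len(cc)==2 else '')
    cv2.imwrite(f'pics/c_{n}.png',0*im)
a=cv2.resize(ims['side'][225:275,190:285],None,fx=8,fy=8,interpolation=cv2.INTER_CUBIC)[:400,:400+0]
a=cv2.resize(ims['side'][170:275,190:290],(400,420),interpolation=cv2.INTER_CUBIC)
b=cv2.resize(ims['top'][150:225,205:275],(392,420),interpolation=cv2.INTER_CUBIC)
cv2.imwrite('pics/crop0.png',np.clip(np.hstack([a,b])*1.5,0,255))
E
```

```text
side cap [231.00497512  80.88557214] [  5   6  23  11 201] [[0.63454068 0.08537333 0.45      ]]
paddle [   8   10   78   34 1695] [0.56547106 0.22412041] ((0.5517916679382324, 0.21556758880615234), (0.19611088931560516, 0.10204251855611801), 25.71527671813965)
cap2 
top cap [273.01785714 135.85      ] [  6   5  19  19 280] [[0.63756448 0.07963489 0.45      ]]
paddle [  12   11   40   59 1113] [0.57478425 0.21401499] ((0.5574160814285278, 0.20517081022262573), (0.1963099092245102, 0.08702830970287323), 26.109878540039062)
cap2 (array([0.63883858, 0.07993391, 0.44623299]), np.float64(0.0005917945723232238))[ WARN:0@0.356] global loadsave.cpp:1063 imwrite_ Unsupported depth image for selected encoder is fallbacked to CV_8U.
```

View pics/crop0.png

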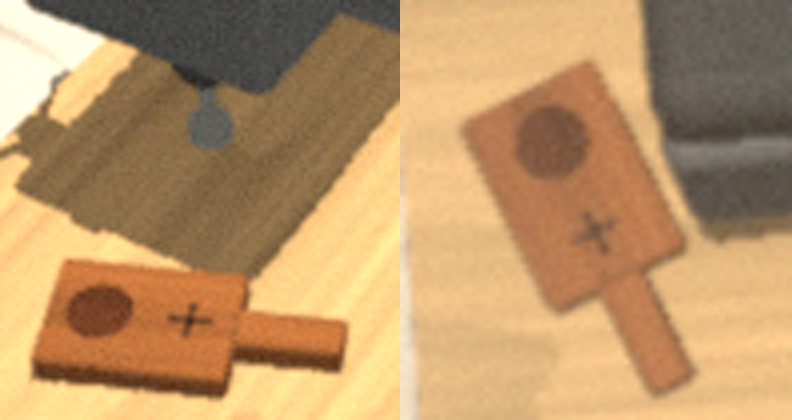

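The crop shows the cross at side (237.1,249.6) and top (239.4,191.0). The recess is at side (214.6,247.1) and top (231.5,175.0), and the bottom of the bit is at side (242.6,207.4).

Run:
```python
from h import *
np.set_printoptions(precision=4,suppress=True)
X={'side':(237.1,249.6),'top':(239.4,191.)};R={'side':(214.6,247.1),'top':(231.5,175.)}
for n in X:
    a,b=onz(n,[X[n],R[n]],.052);d=b-a
    print(n,a,b,np.linalg.norm(d),np.degrees(np.arctan2(d[1],d[0])))
print('cross2',two(X['side'],X['top']))
print('bit on plumb?',onz('side',[(242.6,207.4)],.071),proj('side',[[.637,.081,.066],[.637,.081,.076]]))
# table: edges via mask, corners on z=.03
im=cv2.imread('pics/top0.png');h=cv2.cvtColor(im,cv2.COLOR_BGR2HSV)
m=(h[...,0]>8)&(h[...,0]<26)&(h[...,1]>70)&(h[...,2]>80); m[:120]=0;m[250:]=0;m[:,:195]=0;m[:,360:]=0
m,c,s=big(m);print(s)
# left edge & near edge
L=np.array([(np.where(m[r])[0].min(),r) for r in range(140,225)]);B=np.array([(q,np.where(m[:,q])[0].max()) for q in range(220,335)])
for e in(L,B):
    P=onz('top',e,.03)[:,:2].astype(np.float32);l=cv2.fitLine(P,cv2.DIST_HUBER,0,.01,.01).ravel()
    print(l,np.degrees(np.arctan2(l[1],l[0])))
    yaw=np.degrees(np.arctan2(l[1],l[0]));nrm=np.array([-l[1],l[0]]);print('dist axis->edge',(np.array([.637,.081])-l[2:])@nrm)
```

```text
side [0.559  0.2107 0.052 ] [0.6134 0.2362 0.052 ] 0.06002105244817889 25.147050154894853
top [0.5603 0.2078 0.052 ] [0.6145 0.2338 0.052 ] 0.06010801147867816 25.63295754888402
cross2 (array([0.561 , 0.2083, 0.0483]), np.float64(0.000282368593876815))
bit on plumb? [[0.6285 0.0926 0.071 ]] [[242.7896 205.0936]
 [242.5554 202.5393]]
[ 202  126  146  115 9391]
[0.9972 0.0753 0.5974 0.3252] 4.3211446
dist axis->edge -0.24644031165919467
[ 0.0742 -0.9972  0.4175  0.0869] -85.74544
dist axis->edge 0.2184272822316844
```

Both views agree: the cross to recess distance is 60 mm as specified, the paddle yaw is 25.4°, and the press yaw is 4.3° with its axis at about (0.637, 0.081). The table edges confirm the axis. I'll start the transfer.

```bash
cat > go.py <<'E'
import sys
from h import *
from scipy.spatial.transform import Rotation as Ro
np.set_printoptions(precision=3,suppress=True)
# usage: x y z yaw lean -> remaining shift (cm, tool axes) and turn (tool rotvec)
x,y,z,yaw,lean=map(float,sys.argv[1:])
s=status.sense();R=np.array(s['orientation']);p=np.array(s['tool_pos'])
a,l=np.radians([yaw,lean]);u=np.array([np.cos(a),np.sin(a),0])
Z=u*np.sin(l)-np.array([0,0,np.cos(l)]);Y=np.array([np.sin(a),-np.cos(a),0]);T=np.c_[np.cross(Y,Z),Y,Z]
print('t',s['clock'],'pos',p,'F',np.array(s['wrist_force']),'w',s['width'],s['grip_force'],'j',np.array(s['joint_positions']))
print('turn',Ro.from_matrix(R.T@T).as_rotvec(),'shift_now',100*R.T@(np.array([x,y,z])-p),'shift_after_turn',100*T.T@(np.array([x,y,z])-p))
E
M='python3 -m creep'
$M '[[[0,0,0],[2.8,-3.9,0],9.4],[[0,0,0],[2.8,-3.9,0],9.4],[[0,0,0],[2.8,-3.9,0],9.4],[[0,0,0],[2.8,-3.9,0],9.4],[[0,0,0],[2.8,-3.9,0],9.4]]'
$M '[[[0,0,0],[2.8,-3.9,0],9.4],[[0,0,0],[2.8,-3.9,0],9.4],[[0,0,0],[2.8,-3.9,0],9.4],[[0,0,0],[2.8,-3.9,0],9.4],[[0,0,0],[2.8,-3.9,0],9.4]]'
python3 go.py .40 .13 .2 25.4 35
```

```text
clock: 0.6
tool_pos: [0.2429, -0.3221, 0.2051]
orientation: [[0.959, 0.285, 0.0], [0.285, -0.959, 0.001], [0.0, -0.001, -1.0]]
wrist_force: [0.1, 0.1, 0.4]
width: 0.0938
grip_force: 0.0
clock: 1.1
tool_pos: [0.3211, -0.0954, 0.2054]
orientation: [[0.959, 0.285, 0.001], [0.285, -0.959, -0.0], [0.0, 0.0, -1.0]]
wrist_force: [2.5, -1.0, 0.6]
width: 0.0941
grip_force: 0.0
t 1.1 pos [ 0.321 -0.095  0.205] F [ 2.489 -1.046  0.553] w 0.09405013234815189 0.0 j [-28.507  -5.793 110.819   0.001  74.937  44.94 ]
turn [ 0.048  0.609 -0.149] shift_now [ 13.982 -19.362   0.543] shift_after_turn [ 13.445 -16.98   10.079]
```

```bash
M='python3 -m creep'
$M '[[[0,0,0],[2.8,-3.9,0],9.4],[[0,0,0],[2.8,-3.9,0],9.4],[[0,0,0],[2.8,-3.9,0],9.4],[[0,0,0],[2.8,-3.9,0],9.4],[[0,0,0],[2.8,-3.9,0],9.4]]' >/dev/null
$M '[[[0.01,0.122,-0.03],[0,0,0],9.4],[[0.01,0.122,-0.03],[0,0,0],9.4],[[0.01,0.122,-0.03],[0,0,0],9.4],[[0.01,0.122,-0.03],[0,0,0],9.4],[[0.01,0.122,-0.03],[0,0,0],9.4]]' >/dev/null
$M '[[[0,0,0],[0,0,0],9.4]]' >/dev/null
python3 go.py .447 .154 .123 25.4 35;python3 go.py .4986 .1787 .041 25.4 35
```

```text
t 2.2 pos [0.395 0.13  0.202] F [-0.802  1.054 -0.251] w 0.09386728502024165 0.0 j [ -9.439 -15.93  127.775  27.311  43.726  39.87 ]
turn [-0.007  0.036 -0.012] shift_now [0.505 0.154 9.753] shift_after_turn [0.157 0.086 9.765]
t 2.2 pos [0.395 0.13  0.202] F [-0.802  1.054 -0.251] w 0.09386728502024165 0.0 j [ -9.439 -15.93  127.775  27.311  43.726  39.87 ]
turn [-0.007  0.036 -0.012] shift_now [ 0.843  0.209 19.745] shift_after_turn [ 0.14   0.068 19.764]
```

```bash
M='python3 -m creep'
$M '[[[-0.007,0.036,-0.012],[0.14,0.07,3.5],9.4],[[0,0,0],[0,0,4],9.4],[[0,0,0],[0,0,4],9.4],[[0,0,0],[0,0,3],9.4],[[0,0,0],[0,0,2],9.4]]' >/dev/null
$M '[[[0,0,0],[0,0,0],9.4],[[0,0,0],[0,0,0],9.4]]' >/dev/null
python3 go.py .4986 .1787 .041 25.4 35
python3 - <<'E'
from h import *
a=optics.get_image('side')[170:290,170:330,::-1];b=optics.get_image('top')[130:250,190:350,::-1]
f=lambda a:cv2.resize(a,(400,300),interpolation=cv2.INTER_CUBIC)
cv2.imwrite('pics/pre.png',np.hstack([f(a),f(b)]))
E
```

```text
t 2.9 pos [0.486 0.172 0.07 ] F [-0.39  -0.123  0.12 ] w 0.09422042907965456 0.0 j [  1.152   7.162 135.736  72.701  14.465  -2.711]
turn [-0.002 -0.004  0.006] shift_now [-0.529 -0.03   3.221] shift_after_turn [-0.517 -0.033  3.223]
```

View pics/pre.png

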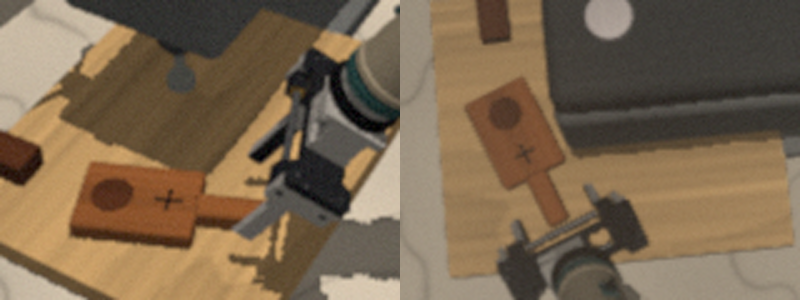

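The handle sits between the open fingers in both views: the cross is at crop (168,200) in the left panel and (523,153) in the right. I'll finish the descent and grip.

```bash
M='python3 -m creep'
$M '[[[0,0,0],[-0.13,0,0.8],9.4],[[0,0,0],[-0.13,0,0.8],9.4],[[0,0,0],[-0.13,0,0.8],9.4],[[0,0,0],[-0.13,0,0.8],9.4],[[0,0,0],[0,0,0],9.4]]' >/dev/null
python3 go.py .4986 .1787 .041 25.4 35
```

```text
t 3.5 pos [0.498 0.177 0.042] F [-0.49   0.154 -0.216] w 0.09389114480716682 0.0 j [  2.165  12.083 136.865  98.66   13.32  -28.439]
turn [ 0.    -0.006  0.004] shift_now [-0.01  -0.124  0.142] shift_after_turn [-0.01  -0.124  0.142]
```

Run:
```python
from h import *
from scipy.optimize import least_squares,fsolve
np.set_printoptions(precision=4,suppress=True)
def Zv(y,l):
    y,l=np.radians([y,l]);return np.array([np.cos(y)*np.sin(l),np.sin(y)*np.sin(l),-np.cos(l)])
D=[([-80.329,15.808,86.224],(.16423,-.55055,.20473),(0,0)),([-28.507,-5.793,110.819],(.3211,-.0954,.2054),(0,0)),
([-9.439,-15.93,127.775],(.395,.13,.202),(25.6,33)),([1.152,7.162,135.736],(.486,.172,.07),(25.4,35.2)),([2.165,12.083,136.865],(.498,.177,.042),(25.4,35.3))]
def wr(j,q):
    a,b,c=np.radians(j);r=q[0]+q[1]*np.sin(b)+q[2]*np.sin(b+c)+q[5]*np.cos(b+c);z=q[3]+q[1]*np.cos(b)+q[2]*np.cos(b+c)-q[5]*np.sin(b+c)
    return np.array([r*np.cos(a),r*np.sin(a),z])
f=lambda q:np.concatenate([wr(j,q)+q[4]*Zv(*l)-p for j,p,l in D])
s=least_squares(f,[0,.4,.4,.3,.25,0]);q=s.x;print(q,np.abs(s.fun).max())
def j5(p,y,l):
    j=fsolve(lambda j:wr(j,q)-(p-q[4]*Zv(y,l)),[5,15,130]);a=np.radians(j)
    F=np.array([np.cos(a[0])*np.sin(a[1]+a[2]),np.sin(a[0])*np.sin(a[1]+a[2]),np.cos(a[1]+a[2])])
    return j,np.degrees(np.arccos(F@Zv(y,l)))
print(j5(np.array([.498,.177,.042]),25.4,35.3))
for y in(4,10,15,20,25):
  for l in(30,35,40):
    P=np.array([.637-.068*np.cos(np.radians(y)),.081-.068*np.sin(np.radians(y)),.042]);j,b=j5(P,y,l);print(y,l,j,b)
print('offcut',onz('top',[(226,136),(222,146),(234,146)],.06))
```

```text
[-0.1214  0.7455  0.5492  0.3574  0.6024  0.1613] 0.06591892565237246
(array([  8.5797,  12.181 , 136.2892]), np.float64(9.967075740825331))
4 30 [ 11.6179  12.4192 126.932 ] 11.506114902321343
4 35 [ 13.0787  13.887  132.1609] 5.240734872441347
4 40 [ 15.0688  17.349  137.3892] 15.846766372690201
10 30 [  3.5352  12.3985 126.9666] 11.259532354078386
10 35 [  2.2918  13.8638 132.2079] 4.489130552809333
10 40 [  0.5939  17.3303 137.4549] 15.590468018871086
15 30 [ -2.9709  12.7588 126.3589] 14.972132670703395
15 35 [ -6.2507  14.2661 131.3886] 12.059535483656294
15 40 [-10.5682  17.6594 136.3241] 19.480494626219404
20 30 [ -8.8697  13.4312 125.2127] 20.054970161435918
20 35 [-13.6707  15.0072 129.8733] 19.153743223690046
20 40 [-19.642   18.2841 134.3019] 24.781199485739066
25 30 [-13.9332  14.3661 123.5941] 25.360349118282564
25 35 [-19.6728  16.0221 127.788 ] 25.584133365120415
25 40 [-26.3906  19.169  131.6288] 30.18813810555517
offcut [[0.7459 0.2512 0.06  ]
 [0.7119 0.2645 0.06  ]
 [0.7109 0.2244 0.06  ]]
```

Run:
```python
from h import *
from scipy.optimize import least_squares,fsolve
np.set_printoptions(precision=4,suppress=True)
def Zv(y,l):
    y,l=np.radians([y,l]);return np.array([np.cos(y)*np.sin(l),np.sin(y)*np.sin(l),-np.cos(l)])
D=[([-80.329,15.808,86.224],(.16423,-.55055,.20473),(0,0)),([-28.507,-5.793,110.819],(.3211,-.0954,.2054),(0,0)),
([-9.439,-15.93,127.775],(.395,.13,.202),(25.6,33)),([1.152,7.162,135.736],(.486,.172,.07),(25.4,35.2)),([2.165,12.083,136.865],(.498,.177,.042),(25.4,35.3))]
def wr(j,q):
    a,b,c=np.radians(j);r=q[0]+q[1]*np.sin(b)+q[2]*np.sin(b+c)+q[5]*np.cos(b+c);z=q[3]+q[1]*np.cos(b)+q[2]*np.cos(b+c)-q[5]*np.sin(b+c)
    return np.array([r*np.cos(a)-q[6]*np.sin(a),r*np.sin(a)+q[6]*np.cos(a),z])
f=lambda q:np.concatenate([wr(j,q)+q[4]*Zv(*l)-p for j,p,l in D])
s=least_squares(f,[0,.4,.4,.3,.25,0,.07]);q=s.x;print(q,np.abs(s.fun).max())
def j5(p,y,l):
    j=fsolve(lambda j:wr(j,q)-(p-q[4]*Zv(y,l)),[5,15,130]);a=np.radians(j)
    F=np.array([np.cos(a[0])*np.sin(a[1]+a[2]),np.sin(a[0])*np.sin(a[1]+a[2]),np.cos(a[1]+a[2])])
    return j,np.degrees(np.arccos(F@Zv(y,l)))
print(j5(np.array([.498,.177,.042]),25.4,35.3))
for y in(4,10,15,20,25):
  for l in(30,35,40):
    P=np.array([.637-.068*np.cos(np.radians(y)),.081-.068*np.sin(np.radians(y)),.042]);j,b=j5(P,y,l);print(y,l,j,b)
```

```text
[-0.0004  0.6309  0.421   0.1358  0.3907  0.0607  0.0697] 0.001254333410007663
(array([  2.0336,  12.0575, 136.8798]), np.float64(13.390660328033725))
4 30 [ -1.08    14.4445 126.8365] 9.171707881569425
4 35 [ -1.5038  14.776  131.4919] 3.354363511110346
4 40 [ -1.973   16.0502 136.2001] 12.68163187020404
10 30 [ -5.2495  14.4312 126.8595] 12.18815379564737
10 35 [ -6.5074  14.7611 131.5199] 9.380927917143525
10 40 [ -7.8963  16.035  136.234 ] 15.700753926013883
15 30 [ -8.5639  14.6662 126.4524] 15.879537098221892
15 35 [-10.4502  15.0231 131.0272] 14.36207740596231
15 40 [-12.515   16.3033 135.6369] 19.237019317004865
20 30 [-11.635   15.1157 125.6688] 19.928303614851096
20 35 [-14.0507  15.5221 130.0831] 19.197547170001837
20 40 [-16.6598  16.8143 134.4998] 23.141776596485933
25 30 [-14.3943  15.7629 124.5293] 24.06218883734198
25 35 [-17.2216  16.2368 128.7187] 23.858236889618755
25 40 [-20.2255  17.5458 132.8712] 27.165921791164852
```

The kinematic fit is good to about 1 mm. A yaw of about 16° at the goal keeps joint 5 at about 15° and leaves clearance to the head and the offcut. Gripping now.

```bash
M='python3 -m creep'
$M '[[[0,0,0],[0,-0.1,0.1],4],[[0,0,0],[0,0,0],3],[[0,0,0],[0,0,0],2.5],[[0,0,0],[0,0,0],2.5],[[0,0,0],[0,0,0],2.5]]' 25 >/dev/null
$M '[[[0,0,0],[0,0,0],2.5],[[0,0,0],[0,0,0],2.5],[[0,0,0],[0,0,0],2.5],[[0,0,0],[0,0,0],2.5],[[0,0,0],[0,0,0],2.5]]' >/dev/null
python3 go.py .5714 .0622 .0412 16 35
python3 - <<'E'
from h import *
a=optics.get_image('side');b=optics.get_image('top')
cv2.imwrite('pics/s1.png',a[:,:,::-1]);cv2.imwrite('pics/t1.png',b[:,:,::-1])
f=lambda a:cv2.resize(a,(400,400),interpolation=cv2.INTER_CUBIC)
cv2.imwrite('pics/grip.png',np.hstack([f(a[180:280,190:290,::-1]),f(b[140:240,195:295,::-1])]))
E
```

```text
t 4.5 pos [0.498 0.179 0.04 ] F [ 0.181  0.78  -0.784] w 0.029466687001004983 24.95644748210907 j [  2.413  12.317 136.929  99.731  13.24  -29.422]
turn [-0.095 -0.004  0.14 ] shift_now [ 1.308 13.676  0.878] shift_after_turn [ 3.198 13.217  2.146]
```

View pics/grip.png

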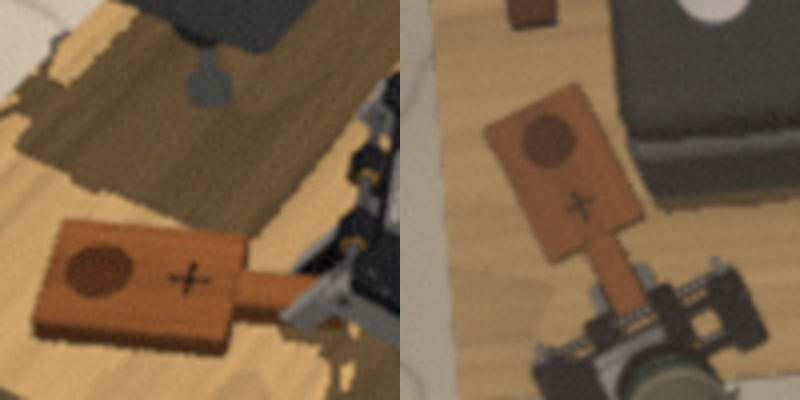

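It grips at 29.5 mm and the cross is unmoved at side (237.1,249.4) and top (239.6,191.1). Now I'll slide it, checking partway.

```bash
M='python3 -m creep'
$M '[[[0,0,0],[0.16,1.71,0.112],2.5],[[-0.012,0,0.0175],[0.2,1.7,0.14],2.5],[[-0.012,0,0.0175],[0.22,1.7,0.154],2.5],[[-0.012,0,0.0175],[0.25,1.7,0.175],2.5]]' >/dev/null
python3 go.py .5714 .0622 .0405 16 35
```

```text
t 5.0 pos [0.536 0.12  0.04 ] F [-0.158  0.715 -1.137] w 0.029720305225256437 24.968071281909943 j [ -5.781  13.736 134.272  90.109  15.511 -23.442]
turn [-0.059 -0.004  0.087] shift_now [0.92  6.737 0.658] shift_after_turn [1.5   6.583 1.045]
```

```bash
M='python3 -m creep'
$M '[[[-0.012,0,0.0175],[0.27,1.65,0.19],2.5],[[-0.012,0,0.0175],[0.3,1.65,0.21],2.5],[[-0.012,0,0.0175],[0.33,1.65,0.23],2.5],[[-0.012,0,0.0175],[0.36,1.65,0.25],2.5],[[-0.012,0,0.0175],[0,0,0],2.5]]' >/dev/null
$M '[[[0,0,0],[0,0,0],2.5],[[0,0,0],[0,0,0],2.5]]' >/dev/null
python3 go.py .5714 .0622 .0405 16 35
python3 - <<'E'
from h import *
a=optics.get_image('side');b=optics.get_image('top')
cv2.imwrite('pics/s2.png',a[:,:,::-1])
f=lambda a:cv2.resize(a,(400,400),interpolation=cv2.INTER_CUBIC)
g=f(a[165:245,200:280,::-1]).astype(float)*1.6
cv2.imwrite('pics/slid.png',np.clip(np.hstack([g,f(b[120:220,225:325,::-1])]),0,255))
print(proj('side',[[.637,.081,.066],[.637,.081,.052],[.6388,.0799,.0620],[.6388,.0799,.0483]]))
E
```

```text
t 5.7 pos [0.573 0.064 0.041] F [ 0.709 -1.714 -2.08 ] w 0.029817836254750076 24.940165579319 j [-10.798  15.364 131.105  85.287  15.055 -17.468]
turn [ 0.001 -0.004 -0.001] shift_now [-0.156  0.171 -0.074] shift_after_turn [-0.157  0.171 -0.073]
[[242.78961338 205.09360807]
 [243.11301027 208.62024042]
 [242.6077325  205.63616767]
 [242.92462041 209.07180934]][ WARN:0@1.243] global loadsave.cpp:1063 imwrite_ Unsupported depth image for selected encoder is fallbacked to CV_8U.
```

View pics/slid.png

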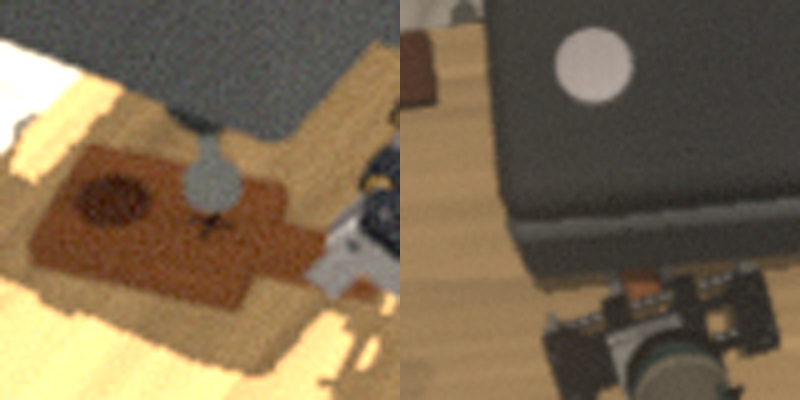

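The cross is now just below the bit's disc at about side (242.2,209.2), against an expected (243.0,208.8). I'll refine that with an averaged zoom.

Run:
```python
from h import *
a=np.mean([optics.get_image('side').astype(float) for _ in range(10)],0)[:,:,::-1]
c=a[192:222,222:262]; c=np.clip(c*2,0,255).astype(np.uint8)
c=cv2.resize(c,None,fx=20,fy=20,interpolation=cv2.INTER_CUBIC)
cv2.imwrite('pics/zoom.png',c); np.save('avg.npy',a)
```

```text
(no output)
```

View pics/zoom.png

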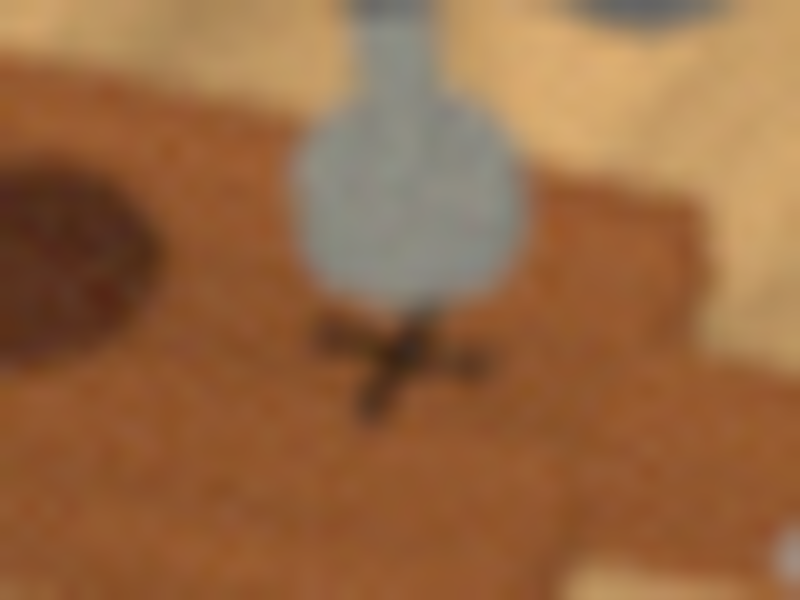

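The cross is at about (241.7,209.1) in the zoom, and should sit at about (242.6,208.7) under the bit axis. That calls for roughly (-1,-2.3) mm, and the plan's own residual of (-1.6,-1.8) agrees. I'll nudge by (-1.3,-2.0) mm.

```bash
M='python3 -m creep'
$M '[[[0,0,0],[-0.07,0.08,-0.05],2.5],[[0,0,0],[-0.08,0.08,-0.055],2.5],[[0,0,0],[0,0,0],2.5],[[0,0,0],[0,0,0],2.5]]' >/dev/null
python3 go.py .5717 .0620 .0405 16 35
$M '[[[0,0,0],[0,0,0],4],[[0,0,0],[0,0,0],5],[[0,0,0],[0,0,0],6],[[0,0,0],[0,0,0],9.4],[[0,0,0],[0,0,0],9.4]]'
python3 - <<'E'
from h import *
a=np.mean([optics.get_image('side').astype(float) for _ in range(10)],0)[:,:,::-1]
c=a[192:222,222:262]; c=np.clip(c*2,0,255).astype(np.uint8)
cv2.imwrite('pics/zoom2.png',cv2.resize(c,None,fx=20,fy=20,interpolation=cv2.INTER_CUBIC))
E
```

```text
t 6.7 pos [0.572 0.062 0.041] F [-1.125  0.847 -2.018] w 0.029886885886316432 24.96622234582901 j [-11.204  15.296 131.229  85.283  15.299 -17.831]
turn [ 0.001 -0.005 -0.001] shift_now [-0.018  0.019  0.037] shift_after_turn [-0.018  0.019  0.037]
clock: 7.2
tool_pos: [0.5717, 0.0621, 0.041]
orientation: [[0.785, 0.274, 0.555], [0.224, -0.962, 0.158], [0.577, 0.001, -0.816]]
wrist_force: [-0.7, 0.0, 0.2]
width: 0.0667
grip_force: 0.0
```

View pics/zoom2.png

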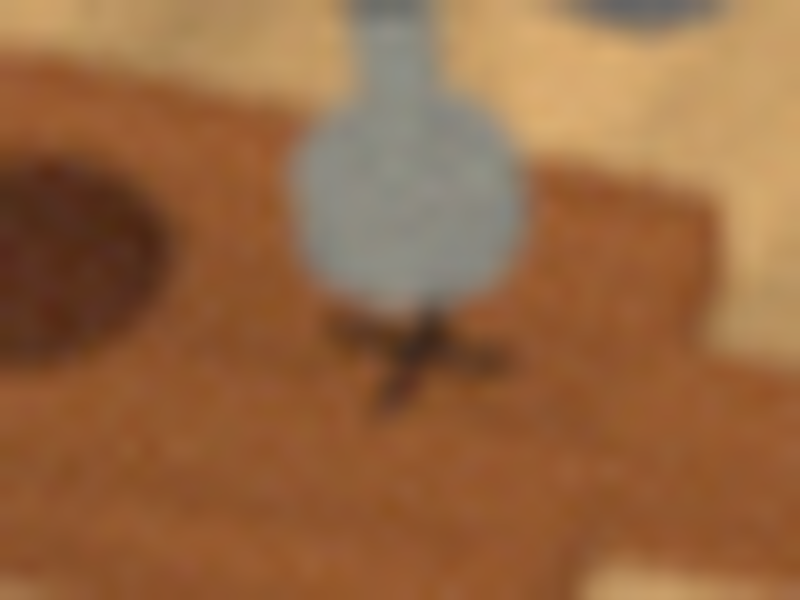

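The cross is now at zoom (421,343), which is side (242.6,208.6), matching the expected spot under the bit. I'll open fully and back out along the fingers.

```bash
M='python3 -m creep'
$M '[[[0,0,0],[0,0,0],9.4],[[0,0,0],[0,0,0],9.4],[[0,0,0],[0,0,0],9.4],[[0,0,0],[0,0,-0.5],9.4],[[0,0,0],[0,0,-1],9.4]]'  |grep -E 'width|force'
$M '[[[0,0,0],[0,0,-2],9.4],[[0,0,0],[0,0,-2],9.4],[[0,0,0],[0,0,-3],9.4],[[0,0,0],[0,0,-3],9.4],[[0,0,0],[0,0,-3],9.4]]' |grep -E 'force|pos'
$M '[[[0,0,0],[0,0,-3],9.4],[[0,0,0],[0,0,-1],9.4],[[0,0,0],[0,0,0],9.4],[[0,0,0],[0,0,0],9.4],[[0,0,0],[0,0,0],9.4]]' |grep -E 'force|pos'
python3 - <<'E'
from h import *
a=np.mean([optics.get_image('side').astype(float) for _ in range(5)],0)[:,:,::-1]
c=cv2.resize(np.clip(a[192:222,222:262]*2,0,255).astype(np.uint8),(480,360),interpolation=cv2.INTER_CUBIC)
d=cv2.resize(a[150:300,140:260].astype(np.uint8),(288,360))
cv2.imwrite('pics/final.png',np.hstack([c,d]))
E
```

```text
wrist_force: [0.2, 0.3, -0.1]
width: 0.0938
grip_force: 0.0
tool_pos: [0.4899, 0.0391, 0.1599]
wrist_force: [0.7, 0.1, 0.5]
grip_force: 0.0
tool_pos: [0.4686, 0.0332, 0.191]
wrist_force: [0.2, -0.3, -0.4]
grip_force: 0.0
```

View pics/final.png

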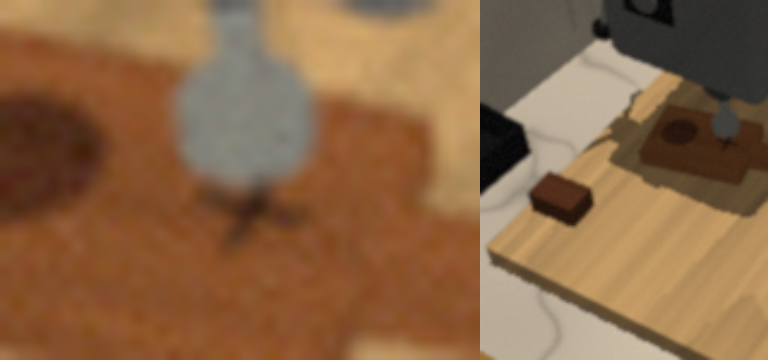

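After the release the cross is still at zoom (420,343), the offcut is untouched and the gripper is clear.

```bash
python3 -c "
from cell import order;print(order.hand_in())"
```

```text
the job is handed in; nothing more can be done
None
```

The brown paddle lies flat and released, its pencil cross under the bit point to within about 2 mm by camera; the arm is clear and the job was handed in at about 9 s, though the tape stayed out of camera view, so I couldn't check it.

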